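# Make up two toy kits in the craft room

## Task

Make up two kits from the plain wooden toy parts on the table. In the tray with three bays put the large spoked wheel in the wide middle bay, and the tall peg doll and the thread reel in the two end bays, one in each, either way round; in the tray with two bays put the small spoked wheel and the short peg doll, one in each bay, either way round. Lay the wheels flat with the hub up and stand the dolls and the reel upright, each fully down inside its bay, and leave the little wooden tree standing where it is.

Things in the scene. Friction and masses are not known exactly. Their poses are not given: they have to be found in the camera images.
- wheel_large: Large toy wheel of pale wood, lying flat: disc 68 mm across and 8 mm thick with a rim and eight spokes raised up to 2 mm on it, and in the middle a round hub 24 mm in diameter that stands up to 36 mm above the table: pinch it by the hub. Loose, about 60 g. Origin: centre of the underside, z up.
- wheel_small: Small toy wheel of pale wood, as the large one but 42 mm across; same disc thickness (8 mm), same raised spokes (to 10 mm), same hub (24 mm in diameter, top at 36 mm). Loose, about 40 g. Origin: centre of the underside, z up.
- doll_tall: Tall peg doll of pale wood, standing: round body 34 mm in diameter, straight up to 62 mm height, shoulders to 68 mm, ball head 27 mm in diameter on top, 95 mm high in all. Loose, about 70 g. Origin: centre of the underside, z up.
- doll_short: Short peg doll of pale wood, standing: round body 34 mm in diameter, straight up to 28 mm height, shoulders to 34 mm, ball head 27 mm in diameter on top, 61 mm high in all. Loose, about 45 g. Origin: centre of the underside, z up.
- reel: Empty thread reel of pale wood, standing on end: 46 mm high, two flanges 36 mm in diameter and 10 mm thick at bottom and top, core 28 mm in diameter between them. Loose, about 40 g. Origin: centre of the underside, z up.
- tree: Little wooden tree, two cones one above the other on a short stem, 48 mm wide, 78 mm high, loose, about 50 g. It belongs to neither kit and stays where it stands. Origin: centre of the underside, z up.
- tray_three: Shallow tray with dark wooden walls, with three bays in a row along its y axis, fixed to the table: 96 mm (x) by 226 mm (y). White paper-lined floor, its top 4 mm above the table, all walls and partitions 5 mm thick with their top at 12 mm. Middle bay at the origin, 86 by 86 mm inside; end bays centred 78 mm either way along y, 86 mm (x) by 60 mm (y) inside. Origin: centre of the underside, z up.
- tray_two: Shallow tray with dark wooden walls, with two equal bays side by side along its y axis, fixed to the table: 70 mm (x) by 135 mm (y). White paper-lined floor, its top 4 mm above the table, walls and partition 5 mm thick with their top at 12 mm. Bays 60 by 60 mm inside, centred 32.5 mm either way along y from the origin. Origin: centre of the underside, z up.
There are look-alikes about, which are no part of the job. What is shaped like the reel but purple is not meant.

How it is judged:
By the outcome, as a careful person would: the job done as asked, in the order asked, and still so for the second after the job is handed in, with the robot touching nothing.
It also fails if it takes over 115 s, if anything falls off the work surface, if the arm or the gripper's body presses on something with over 40 N, if the wrist force passes 120 N, or if a joint passes its speed limit or range.

## Robot

A 6-joint arm with a two-finger parallel gripper is mounted at the origin on the work surface. World frame = base frame: x ahead of the robot, y to its left, z up, the work surface at z = 0. Lengths are in m, angles in degrees, forces in N, time in s.
With the tool pointing down it reaches from about 0.35 to 0.875 m from the base axis. Payload 4.2 kg.
Tool frame: the origin (TCP) lies midway between the tips of the shut fingers; the grasp point (between the pads) lies 19 mm behind it; z points along the fingers, y is the line along which they close (so a half turn about z gives the same grasp; the last joint's range is limited). The gripper opens to 87 mm and grips with 3 to 60 N. Pads are 19 mm wide; open, the fingers measure 117 mm over their backs; the gripper's body (75 mm by 190 mm) begins 51 mm behind the grasp point.
Start: joints at [-54.225, 22.042, 0.453, 0, -68.411, -14.817], TCP at [0.224, -0.584, 0.223] pointing down, gripper open.
Joint ranges: [-179.83, 179.83], [-69.29, 118.12], [-61.27, 80.66], [-181.25, 117.63], [-171.15, -9.14], [-177.46, 177.46]. Speed limits (degrees/s): [159.86, 159.86, 180, 180, 180, 180].

## Interface

Orientations are given as a 3x3 rotation matrix whose columns are the frame's x, y, z axes.
In Python, from station import r, cams gives the robot as it stands.
- The arm moves only by the tool play_rows, never from a script. Its argument "commands" is text: rows parted by semicolons, each of 6 numbers parted by spaces: the shift along the world's x, y, z normalised to -1 to 1, where 1 is 30 mm, then the turn, a rotation vector about the world's x, y, z normalised to -1 to 1, where 1 is 0.15 rad. A call has 1 to 20 rows; each row shifts and turns the commanded pose from where the row before left it; what a row does not reach is not made up. A row lasts 1/10 s, in which the tool goes at most 50 mm and 8.59 degrees, less where a joint would pass 70% of its speed; a pose out of reach is approached as far as the arm can. A call with a number of a shift or a turn outside -1 to 1 is refused whole. A call with a gripper value outside its range is refused whole. "grip" is the finger opening in mm, from 0 to 87, set as the call begins (left out, the last holds). The fingers move at their own pace and stop on an object; the grip force is fixed at half the most. Time passes only in rows, so rows that do not move let the fingers close. It gives the time, the measured TCP pose, the force, the opening and the grip force at its end, in the units of the state.
- r.sense(): the state, without advancing time (a new reading comes with each control period).
- cams.capture(name): name is "scene" or "top"; returns (picture, depth): 480x640x3 uint8, blue, green, red; 480x640 float32, m along the optical axis (not along the pixel's ray), 0 where there is no reading.
- cams.camera_info(name): a dict with "mtx" (3x3 intrinsics, pixels), "R" (3x3) and "t" (3): a world point X has camera coordinates R X + t. Camera axes: x right, y down, z forward; pixel columns grow to the right and rows downward; lengths in m; the calibration is good to about 2 mm. A picture is of the moment at which its call begins. camera_info takes no time and is no camera call.
- r.finish_job(): hands the job in; it is judged then, once.
The state is a dict: "time_s": time; "joints": joint angles; "joint_velocities": joint speeds; "effort": joint torques, N m; "tcp_pos": TCP position; "ee_rot": TCP orientation; "wrist_force": force on the tool from outside, world axes, zero at the start; "moment": the same for the moment, N m; "gripper_width": opening from 0.0 (shut) to 1.0 (fully open); "gripper_force": force on a finger pad.
Only numpy, scipy, OpenCV 4.12 (cv2) and the standard library are available. Lean on these libraries where they do the work, as an engineer would, in place of code of your own. Each camera call takes 0.05 s, during which the arm holds its last target. There are 200 camera calls.

## Working session

There is one attempt and no reset: what is moved stays moved. The work goes in short steps, Python scripts to look and compute and a tool call to move; the robot and the scene stay as the last step left them, time stands still between calls to the robot, and variables do not carry over. Pictures are saved under pics/ and viewed, at most 14 in all, crops included, and the job is handed in when it is done.

Besides the shell and the picture viewer there is one more tool, called after ">>>" by a JSON object that holds its "fn" and its "kwargs". play_rows: Moves the arm, as the interface text tells. Scaled input: -1 to 1 covers 30 mm each way for a shift and 0.15 rad each way for a turn. Its arguments: {"type":"object","properties":{"commands":{"type":"string"},"grip":{"type":"number"}},"required":["commands"]}

```bash
mkdir -p pics; ls
python3 - <<'E'
from station import r,cams
import cv2,numpy as np
for n in("top","scene"):
    p,d=cams.capture(n); cv2.imwrite(f"pics/{n}0.png",p); np.save(f"pics/{n}0.npy",d)
    i=cams.camera_info(n); print(n,np.round(i["mtx"],1).tolist(),np.round(i["R"],3).tolist(),np.round(i["t"],3), -i["R"].T@i["t"])
s=r.sense(); print(s["tcp_pos"],s["ee_rot"])
E
```

```text
pics
top [[594.3, 0.0, 323.5], [0.0, 594.3, 237.4], [0.0, 0.0, 1.0]] [[-0.011, -1.0, 0.002], [-0.998, 0.011, -0.06], [0.06, -0.003, -0.998]] [0.039 0.454 1.118] [0.38626406 0.03763837 1.14351883]
scene [[564.1, 0.0, 322.6], [0.0, 564.1, 243.9], [0.0, 0.0, 1.0]] [[-0.87, 0.493, 0.005], [0.315, 0.564, -0.763], [-0.379, -0.662, -0.646]] [ 0.383 -0.113  1.351] [0.88078831 0.76956033 0.78526429]
[ 0.2233763  -0.58316486  0.22160253] [[-9.33920306e-01 -3.57480533e-01 -7.28300612e-04]
 [-3.57481270e-01  9.33918698e-01  1.73400233e-03]
 [ 6.03014826e-05  1.87977381e-03 -9.99998231e-01]]
```

View pics/top0.png

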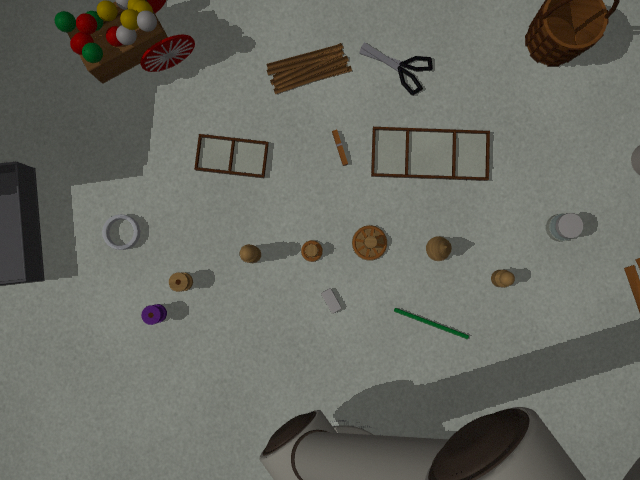

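View pics/scene0.png

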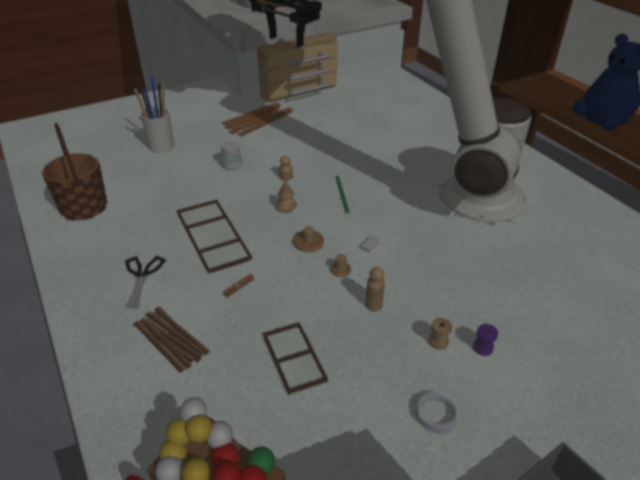

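The top view shows these candidates:

| Thing | Top-view pixel | Choice |
|---|---|---|
| Reel | (181,282) | Use; the purple look-alike at (153,315) is rejected |
| Tall doll | (250,254) | Use; tall in the scene view at (375,288) |
| Short doll | (503,278) | Use |
| Tree | (439,247) | Leave; cones in the scene view at (286,197) |
| Small wheel | (312,251) | Use |
| Large wheel | (370,242) | Use |

The trays are at (232,156) for two bays and (431,153) for three.

```bash
cat > h.py <<'E'
import cv2,numpy as np
from station import r,cams
def ray(n,uv,z):
    i=cams.camera_info(n);R=np.array(i["R"]);c=-R.T@np.array(i["t"])
    d=R.T@np.linalg.inv(i["mtx"])@np.array([uv[0],uv[1],1.]);return c+d*(z-c[2])/d[2]
def cloud(n,d):
    i=cams.camera_info(n);R=np.array(i["R"]);v,u=np.indices(d.shape)
    P=np.stack([(u-i["mtx"][0][2])/i["mtx"][0][0]*d,(v-i["mtx"][1][2])/i["mtx"][1][1]*d,d],-1)
    return (P-np.array(i["t"]))@R
E
python3 - <<'E'
from h import *
p=cv2.imread("pics/top0.png");d=np.load("pics/top0.npy");W=cloud("top",d)
hsv=cv2.cvtColor(p,cv2.COLOR_BGR2HSV)
m=(hsv[...,1]>85)&(hsv[...,2]>30); m[400:]=0
m=m.astype(np.uint8)
n,l,s,c=cv2.connectedComponentsWithStats(m)
for k in range(1,n):
    if s[k,4]>80 and s[k,1]>100:
        q=W[l==k];zs=q[:,2];zt=np.percentile(zs,97);t=q[zs>zt-.006]
        print(s[k],c[k].round(1),"ztop",zt.round(4),"top c",((t.max(0)+t.min(0))/2).round(4)[:2],np.median(t,0)[:2].round(4))
        if s[k,4]>80 and 120<c[k][1]<185:
            cn=cv2.findContours((l==k).astype(np.uint8),0,2)[0][0]
            b=cv2.boxPoints(cv2.minAreaRect(cn)); w=np.array([ray("top",x,.012)[:2] for x in b]);print(" box",w.round(4).tolist(),w.mean(0).round(4))
print("table z",np.median(W[200:380,150:400,2]))
a=cv2.resize(p[215:335,130:330],None,fx=4,fy=4,interpolation=2);cv2.imwrite("pics/c1.png",a)
a=cv2.resize(p[215:335,330:530],None,fx=4,fy=4,interpolation=2);cv2.imwrite("pics/c2.png",a)
E
```

```text
[ 371  127  119   53 1125] [432.2 152.7] ztop 0.0151 top c [ 0.5269 -0.1252] [ 0.6161 -0.1701]
 box [[0.5726, -0.0579], [0.6685, -0.0629], [0.6577, -0.2891], [0.5619, -0.2829]] [ 0.6152 -0.1732]
[194 134  74  44 591] [231.  155.1] ztop 0.0152 top c [0.5216 0.1591] [0.6114 0.2102]
 box [[0.5885, 0.2815], [0.6581, 0.2737], [0.6409, 0.1387], [0.5714, 0.147]] [0.6147 0.2102]
[337 145  11  21 115] [342.1 154.8] ztop 0.014 top c [0.5094 0.0125] [ 0.6137 -0.0032]
 box [[0.6303, 0.0073], [0.6335, -0.0026], [0.5966, -0.0142], [0.5934, -0.0044]] [ 0.6134 -0.0035]
[352 225  35  35 951] [369.2 242.4] ztop 0.0368 top c [ 0.4207 -0.0133] [ 0.4436 -0.0526]
[426 237  25  24 476] [438.  248.3] ztop 0.0739 top c [ 0.4115 -0.0766] [ 0.4311 -0.1821]
[301 240  22  22 354] [311.4 250.6] ztop 0.038 top c [0.43   0.0578] [0.4299 0.0578]
[240 244  21  19 306] [249.8 253.3] ztop 0.0954 top c [0.4112 0.1102] [0.4237 0.1717]
[624 265  16  47 349] [633.7 282.6] ztop 0.0061 top c [ 0.3515 -0.2667] [ 0.3648 -0.5605]
[491 270  24  17 327] [502.3 278. ] ztop 0.0611 top c [ 0.3746 -0.1378] [ 0.3739 -0.3016]
[169 273  24  18 366] [180.3 281.5] ztop 0.0487 top c [0.3742 0.303 ] [0.3733 0.3032]
[141 304  26  21 399] [153.6 313.9] ztop 0.0497 top c [0.3417 0.2032] [0.3136 0.3524]
[394 308  75  31 336] [430.9 323.1] ztop 0.011 top c [ 0.2899 -0.1684] [ 0.2897 -0.1692]
table z -0.00030240176024191575
```

View pics/c1.png

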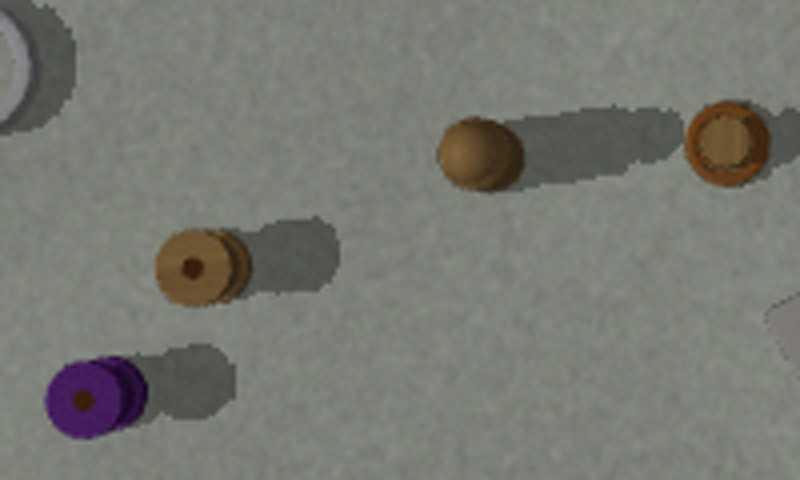

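View pics/c2.png

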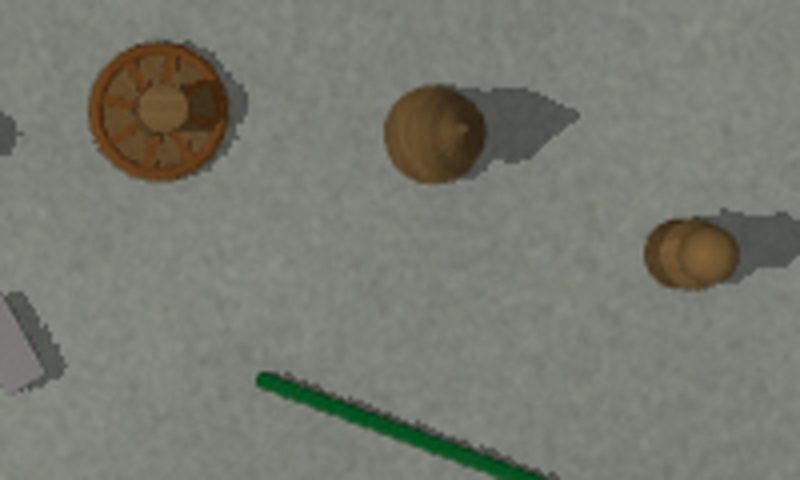

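The crops confirm the choice: plain reel at crop-1 (195,268), purple one at (85,400), tall doll head (475,152), small hub (725,140). In crop 2 the large hub is at (163,107), the tree at (435,133), and the short doll head at (709,252).

Run:
```python
from h import *
for n,uv,z in [("reel",(178.6,281.9),.046),("tall",(248.7,252.9),.0815),("ws",(311.1,249.9),.036),("wl",(370.6,241.6),.036),("short",(507.1,277.9),.0475),("purple",(151.2,315),.046),("tree",(445,247),.078)]:
    print(n,ray("top",uv,z)[:2].round(4))
for n,uv,z in [("tall",(377,273),.0815),("wl",(309,231),.036),("short",(286,161),.0475),("ws",(341,259),.036)]:
    print("scene",n,ray("scene",uv,z)[:2].round(4))
```

```text
reel [0.3734 0.3019]
tall [0.4241 0.1683]
ws [0.4301 0.0576]
wl [ 0.4443 -0.0536]
short [ 0.374 -0.303]
purple [0.3135 0.3519]
tree [ 0.4309 -0.1836]
scene tall [0.4224 0.168 ]
scene wl [ 0.4461 -0.049 ]
scene short [ 0.372  -0.3033]
scene ws [0.4327 0.0601]
```

>>> {"fn": "play_rows", "kwargs": {"commands": "0.5 1 0 0 0 -0.81;0.5 1 0 0 0 -0.81;0.5 1 0 0 0 -0.81;0.5 1 0 0 0 0;0.5 1 0 0 0 0;0.5 1 0 0 0 0;0.5 1 0 0 0 0;0.5 1 0 0 0 0;0.5 1 0 0 0 0;0.5 1 0 0 0 0;0.5 1 0 0 0 0;0.5 1 0 0 0 0;0.5 1 0 0 0 0;0.5 1 0 0 0 0;0.3 1 0 0 0 0;0 1 0 0 0 0;0 1 0 0 0 0;0 0.7 0 0 0 0;0 0 0 0 0 0", "grip": 60}}

```text
time_s: 2.0
tcp_pos: [0.4424, -0.0509, 0.2224]
ee_rot: [[-1.0, -0.005, -0.0], [-0.005, 1.0, 0.0], [0.0, 0.0, -1.0]]
wrist_force: [-0.1, 0.7, -1.5]
gripper_width: 0.69
gripper_force: 0.0
```

>>> {"fn": "play_rows", "kwargs": {"commands": "0 0 -1 0 0 0;0.1 -0.08 -1 0 0 0;0 0 -1 0 0 0;0 0 -1 0 0 0;0 0 -1 0 0 0;0 0 -1 0 0 0;0 0 -0.5 0 0 0;0 0 -0.4 0 0 0;0 0 0 0 0 0;0 0 0 0 0 0"}}

```text
time_s: 3.0
tcp_pos: [0.4456, -0.0555, 0.0156]
ee_rot: [[-1.0, -0.001, -0.0], [-0.001, 1.0, -0.0], [0.0, -0.0, -1.0]]
wrist_force: [-0.1, 0.0, 1.2]
gripper_width: 0.688
gripper_force: 0.0
```

>>> {"fn": "play_rows", "kwargs": {"commands": "0 0 0 0 0 0;0 0 0 0 0 0;0 0 0 0 0 0;0 0 0 0 0 0;0 0 0 0 0 0;0 0 0 0 0 0;0 0 0 0 0 0", "grip": 0}}

```text
time_s: 3.7
tcp_pos: [0.4456, -0.0549, 0.0157]
ee_rot: [[-1.0, -0.001, 0.0], [-0.001, 1.0, 0.0], [-0.0, 0.0, -1.0]]
wrist_force: [-0.0, 1.0, 2.7]
gripper_width: 0.27
gripper_force: 30.0
```

>>> {"fn": "play_rows", "kwargs": {"commands": "0 0 0.5 0 0 0;0 0 1 0 0 0;0 0 1 0 0 0;0.7 -0.2 0 0 0 0;0.8 -0.5 0 0 0 0;0.8 -0.6 0 0 0 0;0.8 -0.6 0 0 0 0;0.8 -0.6 0 0 0 0;0.8 -0.6 0 0 0 0;0.6 -0.5 0 0 0 0;0.35 -0.33 0 0 0 0;0 0 0 0 0 0;0 0 0 0 0 0"}}

```text
time_s: 5.0
tcp_pos: [0.6142, -0.1728, 0.0897]
ee_rot: [[-1.0, -0.001, -0.002], [-0.001, 1.0, 0.001], [0.002, 0.001, -1.0]]
wrist_force: [-0.4, 0.2, -0.9]
gripper_width: 0.266
gripper_force: 30.0
```

Run:
```python
from h import *
p,d=cams.capture("scene");cv2.imwrite("pics/s1.png",cv2.resize(p[170:290,140:340],None,fx=4,fy=4))
print(r.sense()["tcp_pos"])
```

```text
[ 0.61411103 -0.17254588  0.08995494]
```

View pics/s1.png

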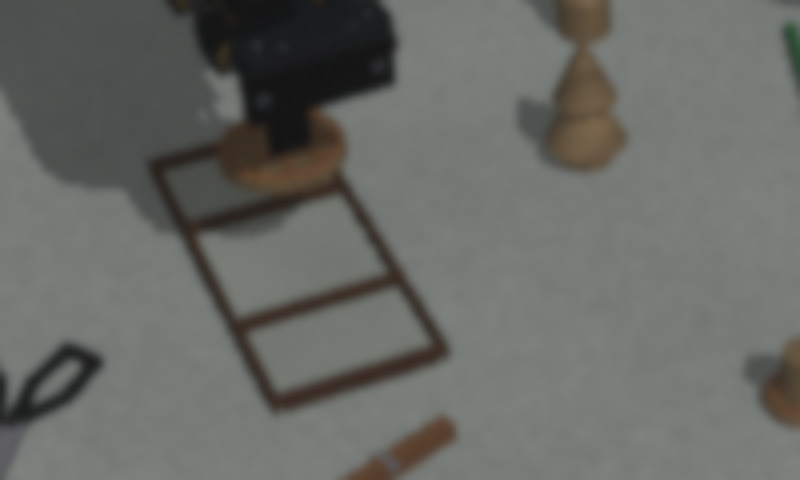

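The picture shows the large wheel held level at crop (283,150), above the three-bay tray.

>>> {"fn": "play_rows", "kwargs": {"commands": "0 0 -1 0 0 0;0 0 -0.8 0 0 0;0 0 -0.4 0 0 0;0 0 -0.1 0 0 0;0 0 0 0 0 0;0 0 0 0 0 0"}}

```text
time_s: 5.65
tcp_pos: [0.616, -0.1729, 0.0229]
ee_rot: [[-1.0, -0.002, 0.002], [-0.002, 1.0, -0.0], [-0.002, -0.0, -1.0]]
wrist_force: [-1.0, 0.3, -1.2]
gripper_width: 0.269
gripper_force: 30.0
```

>>> {"fn": "play_rows", "kwargs": {"commands": "0 0 0 0 0 0;0 0 0 0 0 0;0 0 0 0 0 0;0 0 0.5 0 0 0;0 0 1 0 0 0;0 0 1 0 0 0;0 0 1 0 0 0;0 0 1 0 0 0;-0.9 1 0.5 0 0 0;-0.9 1 0 0 0 0;-0.9 1 0 0 0 0;-0.9 1 0 0 0 0;-0.9 1 0 0 0 0;-0.9 1 0 0 0 0;-0.9 1 0 0 0 0;0 1 0 0 0 0;0 1 0 0 0 0;0 1 0 0 0 0;0 1 0 0 0 0;0 0.4 0 0 0 0", "grip": 60}}

```text
time_s: 7.65
tcp_pos: [0.4265, 0.1713, 0.1729]
ee_rot: [[-1.0, -0.004, 0.002], [-0.004, 1.0, 0.002], [-0.002, 0.002, -1.0]]
wrist_force: [-0.2, -0.6, 0.1]
gripper_width: 0.688
gripper_force: 0.0
```

>>> {"fn": "play_rows", "kwargs": {"commands": "-0.1 -0.1 0 0 0 0;0 0 0 0 0 0;0 0 -1 0 0 0;0 0 -1 0 0 0;0 0 -1 0 0 0;0 0 -1 0 0 0;0 0 -0.6 0 0 0;0 0 0 0 0 0;0 0 0 0 0 0"}}

```text
time_s: 8.55
tcp_pos: [0.4234, 0.1655, 0.034]
ee_rot: [[-1.0, -0.001, 0.0], [-0.001, 1.0, -0.0], [-0.0, -0.0, -1.0]]
wrist_force: [1.3, 0.1, 0.5]
gripper_width: 0.688
gripper_force: 0.0
```

>>> {"fn": "play_rows", "kwargs": {"commands": "0 0 0 0 0 0;0 0 0 0 0 0;0 0 0 0 0 0;0 0 0 0 0 0;0 0 0 0 0 0;0 0 0 0 0 0", "grip": 0}}

```text
time_s: 9.15
tcp_pos: [0.4235, 0.1665, 0.034]
ee_rot: [[-1.0, -0.002, 0.001], [-0.002, 1.0, 0.001], [-0.001, 0.001, -1.0]]
wrist_force: [0.1, 0.7, 4.3]
gripper_width: 0.379
gripper_force: 30.0
```

Run:
```python
from h import *
p,d=cams.capture("scene");cv2.imwrite("pics/s2.png",cv2.resize(p[160:360,160:460],None,fx=2.6,fy=2.6))
```

```text
(no output)
```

View pics/s2.png

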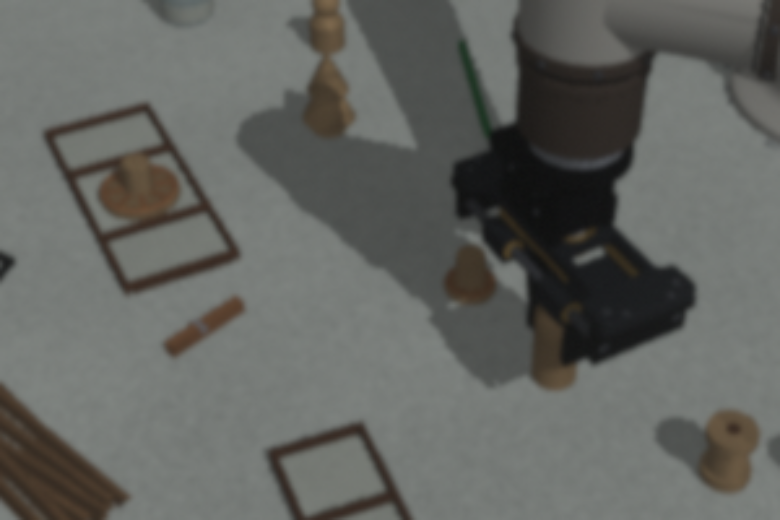

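The large wheel lies flat in the middle bay at crop (138,188), and the tall doll is gripped upright at (553,345).

>>> {"fn": "play_rows", "kwargs": {"commands": "0 0 0.5 0 0 0;0 0 1 0 0 0;0 0 1 0 0 0;0.7 -0.4 0.2 0 0 0;0.9 -0.7 0 0 0 0;0.9 -0.9 0 0 0 0;0.9 -1 0 0 0 0;0.9 -1 0 0 0 0;0.9 -1 0 0 0 0;0.6 -1 0 0 0 0;0.4 -1 0 0 0 0;0.07 -1 0 0 0 0;0 -1 0 0 0 0;0 -1 0 0 0 0;0 -1 0 0 0 0;0 -1 0 0 0 0;0 -0.9 0 0 0 0;0 -0.6 0 0 0 0;0 -0.4 0 0 0 0;0 0 0 0 0 0"}}

```text
time_s: 11.2
tcp_pos: [0.6108, -0.2519, 0.1139]
ee_rot: [[-1.0, 0.0, -0.001], [0.0, 1.0, 0.0], [0.001, 0.0, -1.0]]
wrist_force: [-0.3, 0.6, -0.7]
gripper_width: 0.385
gripper_force: 30.0
```

>>> {"fn": "play_rows", "kwargs": {"commands": "0 0 0 0 0 0;0 0 0 0 0 0"}}

```text
time_s: 11.4
tcp_pos: [0.6113, -0.2498, 0.1145]
ee_rot: [[-1.0, -0.003, -0.0], [-0.003, 1.0, 0.0], [0.0, 0.0, -1.0]]
wrist_force: [0.4, -0.0, -1.3]
gripper_width: 0.378
gripper_force: 30.0
```

>>> {"fn": "play_rows", "kwargs": {"commands": "0 0 -0.7 0 0 0;0 0 -0.8 0 0 0;0 0 -0.6 0 0 0;0 0 -0.3 0 0 0;0 0 -0.12 0 0 0;0 0 0 0 0 0;0 0 0 0 0 0"}}

```text
time_s: 12.1
tcp_pos: [0.612, -0.2509, 0.0401]
ee_rot: [[-1.0, -0.002, 0.002], [-0.002, 1.0, -0.001], [-0.002, -0.001, -1.0]]
wrist_force: [-0.6, -0.6, -0.5]
gripper_width: 0.383
gripper_force: 30.0
```

>>> {"fn": "play_rows", "kwargs": {"commands": "0 0 0 0 0 0;0 0 0 0 0 0;0 0 0 0 0 0;0 0 0.5 0 0 0;0 0 1 0 0 0;0 0 1 0 0 0;0 0 1 0 0 0;-0.3 0.3 1 0 0 0;-0.5 1 0 0 0 -0.7;-0.5 1 0 0 0 -0.7;-0.5 1 0 0 0 -0.7;-0.5 1 0 0 0 0;-0.5 1 0 0 0 0;-0.5 1 0 0 0 0;-0.5 1 0 0 0 0;-0.5 1 0 0 0 0;-0.5 1 0 0 0 0;-0.5 1 0 0 0 0;-0.5 1 0 0 0 0;-0.5 1 0 0 0 0", "grip": 54}}

```text
time_s: 14.1
tcp_pos: [0.4218, 0.1193, 0.1754]
ee_rot: [[-0.951, 0.308, 0.002], [0.308, 0.951, 0.001], [-0.002, 0.002, -1.0]]
wrist_force: [0.1, -0.5, -0.1]
gripper_width: 0.62
gripper_force: 0.0
```

>>> {"fn": "play_rows", "kwargs": {"commands": "-0.3 1 0 0 0 0;-0.3 1 0 0 0 0;-0.3 1 0 0 0 0;-0.3 1 0 0 0 0;-0.3 1 0 0 0 0;-0.1 0.8 0 0 0 0;0 0.2 0 0 0 0;0 0 -0.8 0 0 0;0 0 0 0 0 0;0 0 0 0 0 0"}}

```text
time_s: 15.1
tcp_pos: [0.3744, 0.2974, 0.1505]
ee_rot: [[-0.951, 0.309, 0.0], [0.309, 0.951, -0.001], [-0.0, -0.001, -1.0]]
wrist_force: [0.3, 0.1, 0.2]
gripper_width: 0.623
gripper_force: 0.0
```

Run:
```python
from h import *
p,d=cams.capture("scene");cv2.imwrite("pics/s3.png",cv2.resize(p[120:380,160:520],None,fx=2.2,fy=2.2))
print(r.sense()["tcp_pos"])
```

```text
[0.37467856 0.29783432 0.15096982]
```

View pics/s3.png

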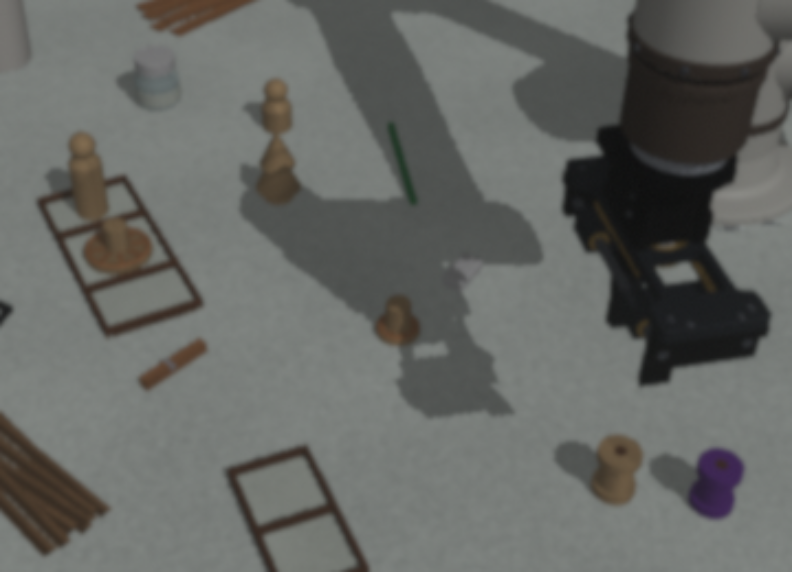

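The tall doll stands in the far bay at crop (87,180). The plain reel at (617,468) is below the open gripper, and the purple one at (717,482) is clear of it.

>>> {"fn": "play_rows", "kwargs": {"commands": "-0.03 0.14 0 0 0 0;0 0 0 0 0 0;0 0 -1 0 0 0;0 0 -1 0 0 0;0 0 -1 0 0 0;0 0 -1 0 0 0;0 0 -0.5 0 0 0;0 0 0 0 0 0;0 0 0 0 0 0"}}

```text
time_s: 16.05
tcp_pos: [0.3737, 0.3028, 0.0155]
ee_rot: [[-0.951, 0.308, 0.001], [0.308, 0.951, 0.0], [-0.0, 0.001, -1.0]]
wrist_force: [-0.1, 0.6, 0.2]
gripper_width: 0.616
gripper_force: 0.0
```

>>> {"fn": "play_rows", "kwargs": {"commands": "0 0 0 0 0 0;0 0 0 0 0 0;0 0 0 0 0 0;0 0 0 0 0 0;0 0 0 0 0 0;0 0 0 0 0 0", "grip": 0}}

```text
time_s: 16.65
tcp_pos: [0.3734, 0.3025, 0.0154]
ee_rot: [[-0.951, 0.308, 0.0], [0.308, 0.951, 0.0], [-0.0, 0.001, -1.0]]
wrist_force: [-1.6, 0.2, 3.6]
gripper_width: 0.342
gripper_force: 64.1
```

>>> {"fn": "play_rows", "kwargs": {"commands": "0 0 0 0 0 0;0 0 0 0 0 0;0 0 0 0 0 0"}}

```text
time_s: 16.95
tcp_pos: [0.3734, 0.3025, 0.0154]
ee_rot: [[-0.951, 0.308, 0.0], [0.308, 0.951, 0.0], [-0.0, 0.0, -1.0]]
wrist_force: [-1.0, -1.1, 5.5]
gripper_width: 0.347
gripper_force: 63.9
```

Run:
```python
from h import *
p,d=cams.capture("scene");cv2.imwrite("pics/s4.png",cv2.resize(p[240:380,370:520],None,fx=4,fy=4))
print(r.sense()["tcp_pos"])
```

```text
[0.37342092 0.30248034 0.01535056]
```

View pics/s4.png

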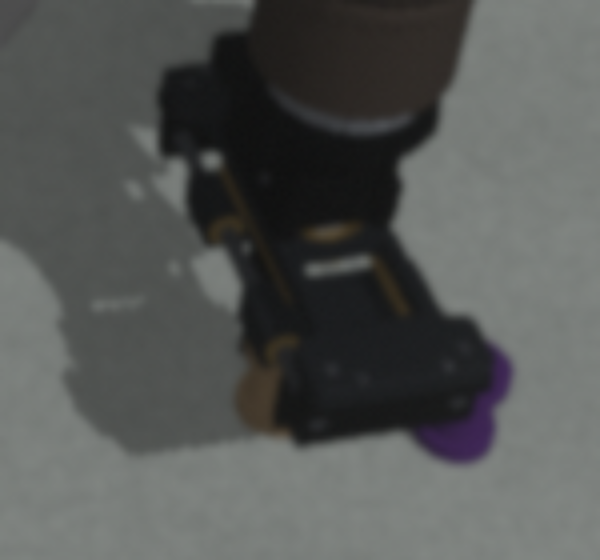

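>>> {"fn": "play_rows", "kwargs": {"commands": "0 0 0 0 0 0;0 0 0 0 0 0;0 0 0 0 0 0;0 0 0.27 0 0 0;0 0 0 0 0 0", "grip": 54}}

```text
time_s: 17.5
tcp_pos: [0.3736, 0.3028, 0.0238]
ee_rot: [[-0.951, 0.308, 0.001], [0.308, 0.951, 0.001], [-0.0, 0.001, -1.0]]
wrist_force: [0.3, -0.5, 0.4]
gripper_width: 0.611
gripper_force: 0.0
```

>>> {"fn": "play_rows", "kwargs": {"commands": "0 0 0 0 0 0;0 0 0 0 0 0;0 0 0 0 0 0;0 0 0 0 0 0;0 0 0 0 0 0;0 0 0 0 0 0;0 0 0 0 0 0;0 0 0 0 0 0", "grip": 0}}

```text
time_s: 18.3
tcp_pos: [0.3733, 0.3023, 0.023]
ee_rot: [[-0.951, 0.309, -0.0], [0.309, 0.951, -0.0], [0.0, -0.0, -1.0]]
wrist_force: [-0.2, -0.9, -1.3]
gripper_width: 0.399
gripper_force: 30.0
```

>>> {"fn": "play_rows", "kwargs": {"commands": "0 0 0.5 0 0 0;0 0 1 0 0 0;0 0 1 0 0 0;0.5 -0.4 0 0 0 0;0.8 -0.7 0 0 0 0;0.9 -1 0 0 0 0;0.9 -1 0 0 0 0;0.9 -1 0 0 0 0;0.9 -1 0 0 0 0;0.9 -1 0 0 0 0;0.9 -1 0 0 0 0;0.8 -1 0 0 0 0;0.5 -1 0 0 0 0;0.2 -1 0 0 0 0;0 -1 0 0 0 0;0 -1 0 0 0 0;0 -0.8 0 0 0 0;0 -0.4 0 0 0 0;0 0 0 0 0 0;0 0 0 0 0 0"}}

```text
time_s: 20.3
tcp_pos: [0.6193, -0.0962, 0.0979]
ee_rot: [[-0.951, 0.309, -0.0], [0.309, 0.951, 0.0], [0.0, 0.0, -1.0]]
wrist_force: [-0.0, -0.5, -0.4]
gripper_width: 0.399
gripper_force: 30.0
```

Run:
```python
from h import *
p,d=cams.capture("scene");cv2.imwrite("pics/s5.png",cv2.resize(p[150:290,140:340],None,fx=4,fy=4))
print(r.sense()["tcp_pos"])
```

```text
[ 0.61931385 -0.09579546  0.09800581]
```

View pics/s5.png

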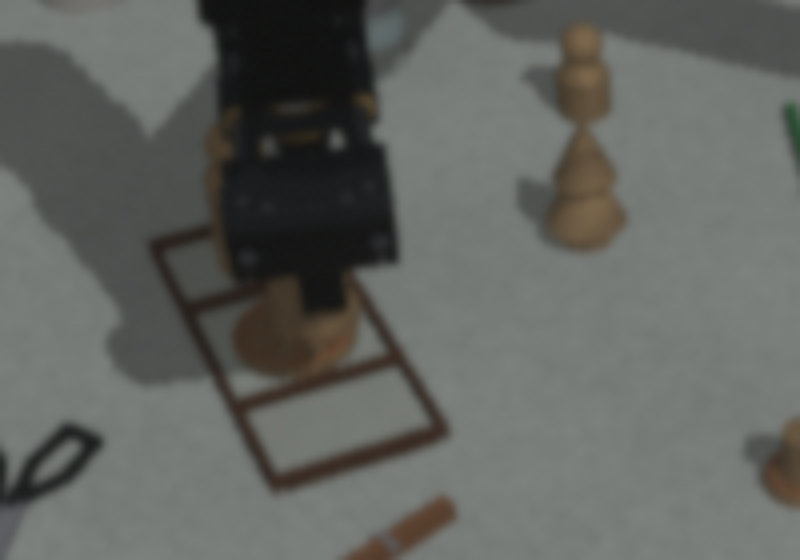

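The gripper hides most of the reel at crop (325,330), but it looks upright. The tall doll is behind the gripper. Next I lower the reel.

>>> {"fn": "play_rows", "kwargs": {"commands": "0 0 -0.7 0 0 0;0 0 -0.7 0 0 0;0 0 -0.5 0 0 0;0 0 -0.3 0 0 0;0 0 -0.13 0 0 0;0 0 0 0 0 0;0 0 0 0 0 0"}}

```text
time_s: 21.05
tcp_pos: [0.62, -0.0964, 0.029]
ee_rot: [[-0.951, 0.308, 0.002], [0.308, 0.951, -0.0], [-0.002, 0.0, -1.0]]
wrist_force: [0.5, -0.9, -0.7]
gripper_width: 0.402
gripper_force: 30.0
```

>>> {"fn": "play_rows", "kwargs": {"commands": "0 0 0 0 0 0;0 0 0 0 0 0;0 0 0 0 0 0;0 0 0.5 0 0 0;0 0 1 0 0 0;0 0 1 0 0 0;0 0 1 0 0 0;-0.7 0.3 0.5 0 0 0.7;-0.7 0.7 0 0 0 0.7;-0.8 0.8 0 0 0 0.7;-0.8 0.8 0 0 0 0;-0.8 0.8 0 0 0 0;-0.8 0.8 0 0 0 0;-0.8 0.8 0 0 0 0;-0.7 0.2 0 0 0 0;-0.2 0 0 0 0 0;0 0 0 0 0 0;0 0 0 0 0 0", "grip": 54}}

```text
time_s: 22.85
tcp_pos: [0.4312, 0.0592, 0.1485]
ee_rot: [[-1.0, -0.001, 0.001], [-0.001, 1.0, 0.0], [-0.001, 0.0, -1.0]]
wrist_force: [0.2, 0.5, -0.5]
gripper_width: 0.621
gripper_force: 0.0
```

Run:
```python
from h import *
p,d=cams.capture("scene");cv2.imwrite("pics/s6.png",cv2.resize(p[120:380,160:460],None,fx=2.3,fy=2.3))
print(r.sense()["tcp_pos"])
```

```text
[0.43127336 0.05913809 0.14836851]
```

View pics/s6.png

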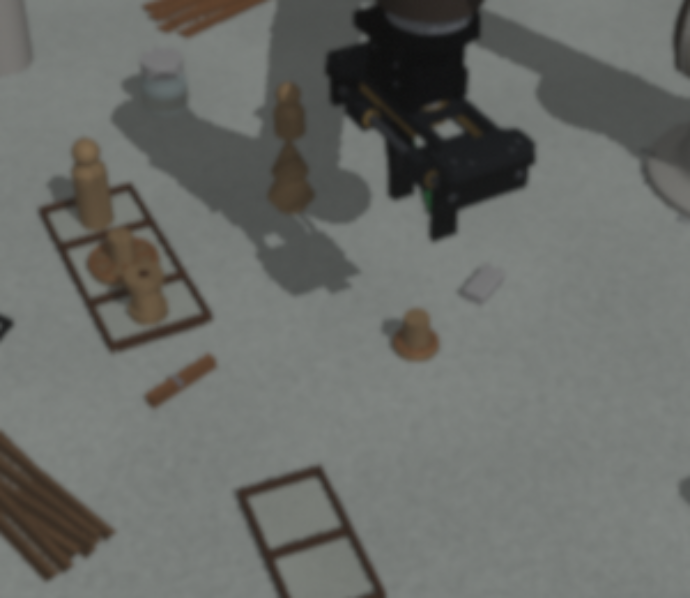

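Kit one is in place: tall doll at crop (92,185), large wheel (122,258), reel (147,290), with the tree untouched at (290,178). The gripper is over the small wheel at (416,335).

>>> {"fn": "play_rows", "kwargs": {"commands": "0 -0.03 -1 0 0 0;0 0 -1 0 0 0;0 0 -1 0 0 0;0 0 -1 0 0 0;0 0 -0.43 0 0 0;0 0 0 0 0 0;0 0 0 0 0 0"}}

```text
time_s: 23.6
tcp_pos: [0.4312, 0.0583, 0.0152]
ee_rot: [[-1.0, -0.001, 0.0], [-0.001, 1.0, -0.0], [-0.0, -0.0, -1.0]]
wrist_force: [-0.4, -0.5, 0.9]
gripper_width: 0.618
gripper_force: 0.0
```

>>> {"fn": "play_rows", "kwargs": {"commands": "0 0 0 0 0 0;0 0 0 0 0 0;0 0 0 0 0 0;0 0 0 0 0 0;0 0 0 0 0 0;0 0 0 0 0 0;0 0 0 0 0 0", "grip": 0}}

```text
time_s: 24.3
tcp_pos: [0.4304, 0.0585, 0.0156]
ee_rot: [[-1.0, -0.002, 0.0], [-0.002, 1.0, 0.0], [-0.0, 0.0, -1.0]]
wrist_force: [-0.5, 0.2, 5.0]
gripper_width: 0.264
gripper_force: 30.0
```

>>> {"fn": "play_rows", "kwargs": {"commands": "0 0 0.5 0 0 0;0 0 1 0 0 0;0 0 0.5 0 0 0;0.4 0.4 0 0 0 0;0.8 0.8 0 0 0 0;0.9 0.9 0 0 0 0;0.9 0.9 0 0 0 0;0.9 0.9 0 0 0 0;0.9 0.9 0 0 0 0;0.8 0.8 0 0 0 0;0.5 0.4 0 0 0 0;0.19 0.13 0 0 0 0;0 0 0 0 0 0;0 0 0 0 0 0;0 0 0 0 0 0"}}

```text
time_s: 25.8
tcp_pos: [0.6181, 0.2414, 0.0753]
ee_rot: [[-1.0, -0.001, -0.001], [-0.001, 1.0, -0.0], [0.001, -0.0, -1.0]]
wrist_force: [0.6, 0.3, 0.3]
gripper_width: 0.262
gripper_force: 30.0
```

>>> {"fn": "play_rows", "kwargs": {"commands": "0 0 -0.6 0 0 0;0 0 -0.6 0 0 0;0 0 -0.4 0 0 0;0 0 -0.2 0 0 0;0 0 -0.04 0 0 0;0 0 0 0 0 0;0 0 0 0 0 0"}}

```text
time_s: 26.5
tcp_pos: [0.6194, 0.2425, 0.0208]
ee_rot: [[-1.0, -0.001, 0.001], [-0.001, 1.0, 0.001], [-0.001, 0.001, -1.0]]
wrist_force: [0.7, -0.2, -0.6]
gripper_width: 0.266
gripper_force: 30.0
```

>>> {"fn": "play_rows", "kwargs": {"commands": "0 0 0 0 0 0;0 0 0 0 0 0;0 0 0 0 0 0;0 0 0.5 0 0 0;0 0 1 0 0 0;0 0 1 0 0 0;0 0 1 0 0 0;-0.3 -0.3 0.9 0 0 0;-0.7 -0.8 0 0 0 0.6;-0.8 -1 0 0 0 0.6;-0.8 -1 0 0 0 0.6;-0.8 -1 0 0 0 0.6;-0.8 -1 0 0 0 0;-0.8 -1 0 0 0 0;-0.8 -1 0 0 0 0;-0.8 -1 0 0 0 0;-0.8 -1 0 0 0 0;-0.4 -1 0 0 0 0;-0.4 -1 0 0 0 0;0 -1 0 0 0 0", "grip": 54}}

```text
time_s: 28.5
tcp_pos: [0.3716, -0.1218, 0.1534]
ee_rot: [[-0.935, -0.354, 0.002], [-0.354, 0.935, 0.0], [-0.002, -0.0, -1.0]]
wrist_force: [0.7, 0.0, 0.5]
gripper_width: 0.621
gripper_force: 0.0
```

>>> {"fn": "play_rows", "kwargs": {"commands": "0 -1 0 0 0 0;0 -1 0 0 0 0;0 -1 0 0 0 0;0 -1 0 0 0 0;0 -1 0 0 0 0;0 -0.7 0 0 0 0;0 -0.4 0 0 0 0;0 0 0 0 0 0;0 0 0 0 0 0"}}

```text
time_s: 29.4
tcp_pos: [0.3728, -0.3033, 0.1524]
ee_rot: [[-0.936, -0.353, 0.0], [-0.353, 0.936, 0.0], [-0.0, 0.0, -1.0]]
wrist_force: [-0.1, 0.2, 0.5]
gripper_width: 0.618
gripper_force: 0.0
```

>>> {"fn": "play_rows", "kwargs": {"commands": "0.02 0.01 -1 0 0 0;0 0 -1 0 0 0;0 0 -1 0 0 0;0 0 -1 0 0 0;0 0 -0.5 0 0 0;0 0 -0.23 0 0 0;0 0 0 0 0 0;0 0 0 0 0 0"}}

```text
time_s: 30.2
tcp_pos: [0.3744, -0.3033, 0.011]
ee_rot: [[-0.935, -0.355, 0.002], [-0.355, 0.935, -0.001], [-0.001, -0.001, -1.0]]
wrist_force: [-0.3, 0.6, -0.6]
gripper_width: 0.624
gripper_force: 0.0
```

>>> {"fn": "play_rows", "kwargs": {"commands": "0 0 0 0 0 0;0 0 0 0 0 0;0 0 0 0 0 0;0 0 0 0 0 0;0 0 0 0 0 0;0 0 0 0 0 0;0 0 0 0 0 0", "grip": 0}}

```text
time_s: 30.9
tcp_pos: [0.3738, -0.3036, 0.0106]
ee_rot: [[-0.935, -0.354, 0.0], [-0.354, 0.935, -0.0], [-0.0, -0.0, -1.0]]
wrist_force: [-0.9, 1.0, 6.1]
gripper_width: 0.38
gripper_force: 30.0
```

>>> {"fn": "play_rows", "kwargs": {"commands": "0 0 0.5 0 0 0;0 0 1 0 0 0;0 0 1 0 0 0;0 0 1 0 0 0;0 0 0.8 0 0 0;0.3 0.4 0 0 0 0;0.5 0.8 0 0 0 0;0.6 1 0 0 0 -0.4;0.6 1 0 0 0 -0.4;0.6 1 0 0 0 -0.4;0.6 1 0 0 0 -0.4;0.6 1 0 0 0 -0.4;0.6 1 0 0 0 -0.4;0.6 1 0 0 0 -0.4;0.6 1 0 0 0 -0.4;0.6 1 0 0 0 0;0.6 1 0 0 0 0;0.5 1 0 0 0 0;0.4 1 0 0 0 0;0.2 1 0 0 0 0"}}

```text
time_s: 32.9
tcp_pos: [0.611, 0.1238, 0.1381]
ee_rot: [[-0.993, 0.119, -0.001], [0.119, 0.993, -0.0], [0.001, -0.001, -1.0]]
wrist_force: [-0.2, 0.4, -1.0]
gripper_width: 0.375
gripper_force: 30.0
```

>>> {"fn": "play_rows", "kwargs": {"commands": "0 1 0 0 0 0;0 0.8 0 0 0 0;0 0.05 0 0 0 0;0 0 -0.8 0 0 0;0 0 -0.8 0 0 0;0 0 -0.4 0 0 0;0 0 0 0 0 0;0 0 0 0 0 0"}}

```text
time_s: 33.7
tcp_pos: [0.6111, 0.1778, 0.0796]
ee_rot: [[-0.993, 0.119, 0.001], [0.119, 0.993, -0.0], [-0.001, -0.0, -1.0]]
wrist_force: [0.6, 0.4, -0.9]
gripper_width: 0.378
gripper_force: 30.0
```

Run:
```python
from h import *
p,d=cams.capture("scene");cv2.imwrite("pics/s7.png",cv2.resize(p[150:410,150:450],None,fx=2.3,fy=2.3))
print(r.sense()["tcp_pos"])
```

```text
[0.61144626 0.17802277 0.08025337]
```

View pics/s7.png

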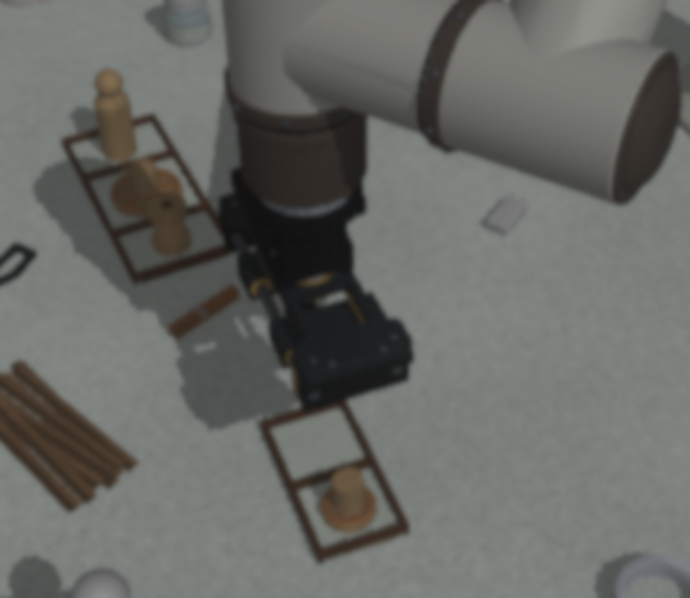

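The small wheel is flat in its bay at crop (347,502). The short doll is held above the other bay at (318,445).

>>> {"fn": "play_rows", "kwargs": {"commands": "0 0 -0.6 0 0 0;0 0 -0.7 0 0 0;0 0 -0.5 0 0 0;0 0 -0.25 0 0 0;0 0 -0.08 0 0 0;0 0 0 0 0 0;0 0 0 0 0 0"}}

```text
time_s: 34.45
tcp_pos: [0.6114, 0.1784, 0.0165]
ee_rot: [[-0.993, 0.118, 0.002], [0.118, 0.993, 0.001], [-0.002, 0.001, -1.0]]
wrist_force: [-0.6, -0.2, 0.2]
gripper_width: 0.381
gripper_force: 30.0
```

>>> {"fn": "play_rows", "kwargs": {"commands": "0 0 0 0 0 0;0 0 0 0 0 0;0 0 0 0 0 0;0 0 0.5 0 0 0;0 0 1 0 0 0;0 0 1 0 0 0;0 0 1 0 0 0;-1 0 1 0 0 0;-1 0 1 0 0 0;-1 0 0 0 0 0;-1 0 0 0 0 0;-1 0 0 0 0 0;-1 0 0 0 0 0;-1 0 0 0 0 0;0 0 0 0 0 0;0 0 0 0 0 0", "grip": 50}}

```text
time_s: 36.05
tcp_pos: [0.4008, 0.1784, 0.1817]
ee_rot: [[-0.993, 0.117, 0.002], [0.117, 0.993, 0.002], [-0.002, 0.002, -1.0]]
wrist_force: [0.1, -0.2, -0.3]
gripper_width: 0.576
gripper_force: 0.0
```

Run:
```python
from h import *
for n in("top","scene"):
    p,d=cams.capture(n);cv2.imwrite(f"pics/f{n}.png",p)
    if n=="top":
        W=cloud(n,d)
        for a,xy in dict(wl=(.616,-.173),tall=(.612,-.251),reel=(.62,-.096),ws=(.619,.242),short=(.611,.178),tree=(.431,-.18)).items():
            q=W[np.hypot(W[...,0]-xy[0],W[...,1]-xy[1])<.025];zt=np.percentile(q[:,2],98);print(a,zt.round(4),q[q[:,2]>zt-.006].mean(0).round(3))
p=cv2.imread("pics/fscene.png")
cv2.imwrite("pics/f.png",np.vstack([cv2.resize(cv2.imread("pics/ftop.png")[110:290,180:520],(760,300)),cv2.resize(p[150:410,150:450],(350,300)).copy() if 0 else cv2.copyMakeBorder(cv2.resize(p[150:410,150:450],(346,300)),0,0,0,414,0)]))
```

```text
wl 0.0422 [ 0.614 -0.171  0.039]
tall 0.099 [ 0.612 -0.248  0.096]
reel 0.0526 [ 0.619 -0.096  0.049]
ws 0.0417 [0.619 0.243 0.039]
short 0.0651 [0.61  0.179 0.063]
tree 0.0737 [ 0.431 -0.183  0.073]
```

View pics/f.png

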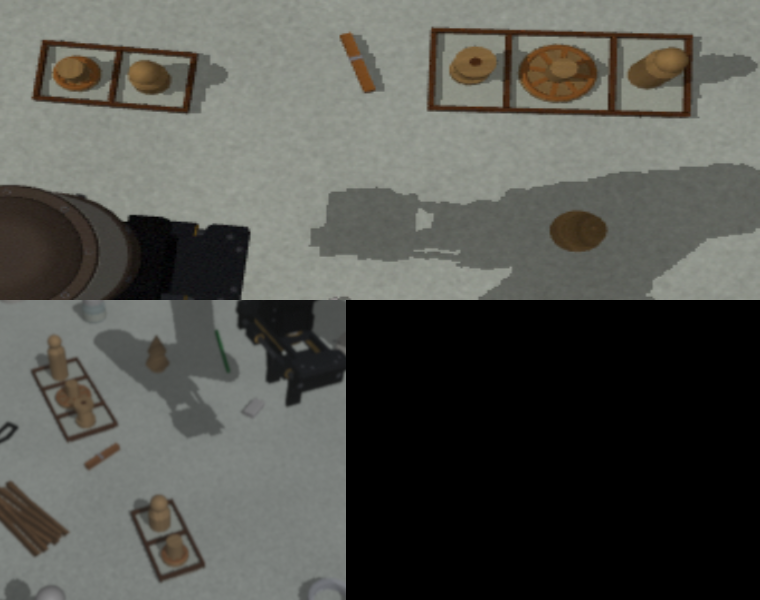

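All five parts sit upright or flat in the right bays. In the picture's top half, the small wheel is at (77,72), the short doll (150,76), the reel (473,64), the large wheel (560,70) and the tall doll (660,68). The heights match fully seated parts, and the tree has not moved.

```bash
python3 -c "
from station import r
print(r.finish_job())"
```

```text
the job is handed in; nothing more can be done
None
```

I handed the job in at about 36 s: both kits are made up as asked, the last camera check showed every part seated in its bay, and the tree is where it stood.

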